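# Jack up the tube deck and hold it

## Robot

A 6-joint arm with a two-finger parallel gripper is mounted at the origin on the work surface. World frame = base frame: x ahead of the robot, y to its left, z up, the work surface at z = 0. Lengths are in m, angles in degrees, forces in N, time in s.
With the tool pointing down it reaches from about 0.35 to 0.875 m from the base axis. Payload 4.2 kg.
Tool frame: the origin (TCP) lies at the very end of the fingers, on their centre line; the grasp point (between the pads) lies 19 mm behind it (tcp_to_grasp is the z of the grasp point in the tool frame, in m); z points along the fingers, y is the direction in which the jaws open and shut (so a half turn about z gives the same grasp; the last joint's range is limited). The gripper opens to 87 mm and grips with 3 to 60 N. Pads are 19 mm wide; open, the fingers measure 117 mm over their backs; the gripper's body (75 mm by 190 mm) begins 51 mm behind the grasp point.
Start: joints at [79.389, 22.042, 0.453, 0, -68.411, -14.817], TCP at [0.268, 0.564, 0.223] pointing down, gripper open.
Joint ranges: [-179.83, 179.83], [-69.29, 118.12], [-61.27, 80.66], [-181.25, 117.63], [-171.15, -9.14], [-177.46, 177.46]. Speed limits (degrees/s): [159.86, 159.86, 180, 180, 180, 180].

## Interface

Orientations are given as a 3x3 rotation matrix whose columns are the frame's x, y, z axes.
In Python, from station import sense, capture, camera_params, finish_job, tcp_to_grasp gives the robot as it stands.
- The arm moves only by the shell command python3 -m inch 'ROWS'. ROWS is JSON, a list of rows, each an object of numbers: "jaw": the closure in counts, from 0 (fully open) to 255 (shut); "x", "y", "z": the shift along the world's x, y, z normalised to -1 to 1, where 1 is 0.06 m; "ax", "ay", "az": the turn, a rotation vector about the world's x, y, z normalised to -1 to 1, where 1 is 10 degrees. A call has 1 to 12 rows; each row shifts and turns the pose as measured when the row begins; what a row does not reach is not made up. A row lasts 1/8 s, in which the tool goes at most 62.5 mm and 10.7 degrees, less where a joint would pass 70% of its speed; a pose out of reach is approached as far as the arm can. A call with a number of a shift or a turn outside -1 to 1 is refused whole. A call with a gripper value outside its range is refused whole. The fingers move at their own pace and stop on an object; the grip force is fixed at half the most. Time passes only in rows, so rows that do not move let the fingers close. It gives the time, the measured TCP pose, the force and the opening at its end, in the units of the state.
- sense(): the state, without advancing time (a new reading comes with each control period).
- capture(name): name is "scene" or "side" or "wrist"; returns the picture (384x512x3 uint8, red, green, blue); there is no depth.
- camera_params(name): a dict with "vfov" (degrees; the focal length in pixels is half the picture's height over the tangent of half this angle, whatever the lens; pixels are square), "cx", "cy" (the principal point, pixels), "R" (3x3) and "t" (3): a world point X has camera coordinates R X + t. Camera axes: x right, y down, z forward; pixel columns grow to the right and rows downward; lengths in m; the calibration is good to about 2 mm. A picture is of the moment at which its call begins: read the wrist's pose just before it. camera_params takes no time and is no camera call; for the wrist camera it gives the pose at the moment of the call.
- finish_job(): hands the job in, once; it reports no verdict.
The state is a dict: "time_s": time; "joints": joint angles; "joint_velocities": joint speeds; "effort": joint torques, N m; "tcp_pos": TCP position; "ee_rot": TCP orientation; "wrist_force": force on the tool from outside, world axes, zero at the start; "moment": the same for the moment, N m; "gripper_width": opening from 0.0 (shut) to 1.0 (fully open).
Only numpy, scipy, OpenCV 4.12 (cv2) and the standard library are available. Lean on these libraries where they do the work, as an engineer would, in place of code of your own. Each camera call takes 0.05 s, during which the arm holds its last target.

## Task

Jack up the near edge of the hinged tube deck: swing the hasp fully off its catch, then stand the bench jack on the bench with its saddle centred under the deck's round lift ear. Pump the jack's handle fully down for a trial lift, let the handle come all the way back up so the deck settles, then press the handle fully down again and finish while still holding it down, the deck carried by the jack alone. Leave the tube box, the bottle and the carton on the bench where they stand.

Things in the scene. Friction and masses are not known exactly. Their poses are not given: they have to be found in the camera images.
- frame: Fixed frame of the tube deck. Origin on the bench straight below the lift ear's centre; +x along the deck's depth, away from the robot; +y left. The aluminium deck (250 x 300 x 6 mm, underside 80 mm up) has its near edge at x = +28 mm, its hinge at x = +278 mm. Under it is free space to x = +98 mm for |y| < 95 mm. The square tab (40 mm) at y = -100 mm is not the lift point.
- lift_point (a point): Lift point: centre of the underside of the round aluminium lift ear (40 mm wide, 6 mm thick, a dark round boss 22 mm wide and 5 mm high on top) that stands out from the middle of the deck's near edge; 80 mm above the bench while the deck is down. The saddle goes centred below it.
- deck: The deck, hinged along its far edge, with two fixed boxes of capped tubes on it, 1.7 to 3.4 kg in all. Origin at the lift point, axes as the frame's when it is down. Fully jacked the ear stands about 16 mm higher. The boxes begin 87 mm behind its near edge and reach 141 mm above the bench.
- hasp_knob (a point): Grip point on the hasp's upright round steel knob, 14 mm across; the knob's top is 18 mm above this point and the strap's top 24 mm below it. This point is 120 mm above the bench and 45 mm from the hasp's upright pivot.
- hasp_pivot (a point): Point on the hasp's upright pivot axis, at the height of the knob's grip point. In the frame's axes at x = 13 mm, y = +110 mm.
- hasp (a joint): Hasp angle about its upright pivot, rad, counter-clockwise from above: 0 the strap points to the frame's +x, over the catch on the deck (it starts between 0 and 0.25); at about 1.5 it points to +y, clear of the deck; stop at 1.7. Swings stiffly (about 1 N at the knob) and stays where left.
- jack_grip (a point): Grasp point of the loose bench jack (0.79 kg): on the axis of its upright grey column, 32 mm (jack x) by 36 mm (jack y), 105 mm high; 85 mm above the jack's underside. Jack x points to the saddle, z up. Base plate 220 x 90 x 12 mm, from x = -135 to +85 mm. The saddle's centre is at x = +55 mm, the pump handle goes to -x. Both y sides of the column are free for fingers.
- saddle_top (a point): Centre of the top face of the jack's saddle, a steel disc 32 mm across; 72 mm above the jack's underside with the handle up, 96 mm with it fully down.
- saddle_cup: The saddle disc; origin at the centre of its top face.
- paddle_top (a point): Centre of the top face of the rubber paddle (36 mm long, 46 mm across) at the rear end of the pump handle, pressed down from above. In the jack's axes, from the column's axis and the jack's underside: x = -107 mm, 124 mm up with the handle up; x = -120 mm, 76 mm up with it fully down. The handle's pivot is at x = -20 mm, 75 mm up.
- paddle: The handle's rubber paddle; origin on the handle's pivot, axes as the jack's when the handle is up.
- handle (a joint): Pump handle, rad: 0 up (it slopes 0.45 rad upwards to the rear), 0.5 fully down on its stop (0.05 rad below level). The saddle rises 48 mm per rad, 24 mm in all, and follows the handle both ways. A spring lifts the handle when let go (1 to 4 N at the paddle; about 6 to 11 N with the deck's weight).
- spare_box: Loose open red box of green-capped tubes on the bench, 125 x 125 x 55 mm; origin under its centre. Not to be moved.
- reagent_bottle: Loose white bottle, 60 mm across, 130 mm high; origin under its centre. Not to be moved.
- kit_carton: Loose white carton, 70 x 150 x 60 mm with a raised flap to 135 mm at the far side; origin under its centre. Not to be moved.

How it is judged (in metres and radians):
On the way, in this order (a step that is already met when the one before it is completed fails the run):
1. the hasp is swung off its catch, the deck still down (value of joint hasp above 1.1 rad and height (world z) of lift_point below 0.083 m and value of joint handle below 0.15 rad), for 0.2 s.
2. the jack stands upright on the bench, handle up, its saddle under the lift ear (all of step 1 and horizontal distance between saddle_top and lift_point below 0.012 m and height (world z) of jack_grip below 0.09 m and angle between jack_grip's own z axis and vertical below 0.06 rad), for 0.2 s.
3. trial lift: the handle is fully down and the saddle carries the deck (value of joint handle above 0.44 rad and height (world z) of lift_point above 0.089 m and contact force between saddle_cup and deck above 2 N and contact force between each of the arm, the fingers and deck below 0.5 N and horizontal distance between saddle_top and lift_point below 0.012 m and value of joint hasp above 1.1 rad and angle between jack_grip's own z axis and vertical below 0.1 rad and height (world z) of jack_grip below 0.09 m), for 0.1 s.
4. the handle is back up and the deck down again (value of joint handle below 0.12 rad and height (world z) of lift_point below 0.0825 m and horizontal distance between saddle_top and lift_point below 0.012 m), for 0.1 s.
At the end, for the whole second after the job is handed in: The robot presses the paddle (over 1 N) with the handle past 0.44 rad; the lift ear is raised over 9 mm, at rest, carried by the saddle (over 2 N) within 12 mm of the lift point and not touched by the robot; the jack stands upright on the bench; the hasp is off (over 1.1 rad) (all of step 3 and contact force between any of the fingers, the arm and paddle above 1 N and linear speed of deck below 0.02 m/s); the arm keeps its last pose, push and grip.
It fails at once if the box of green-capped tubes is moved by more than 30 mm or tipped (distance of spare_box from where it was at the start of the episode above 0.03 m or angle between spare_box's own z axis and vertical above 0.4 rad).
It fails at once if the bottle is moved by more than 30 mm or tipped (distance of reagent_bottle from where it was at the start of the episode above 0.03 m or angle between reagent_bottle's own z axis and vertical above 0.4 rad).
It fails at once if the carton is moved by more than 30 mm or tipped (distance of kit_carton from where it was at the start of the episode above 0.03 m or angle between kit_carton's own z axis and vertical above 0.4 rad).
It also fails if it takes over 64 s, if anything falls off the work surface, if the arm or the gripper's body presses on something with over 40 N, if the wrist force passes 120 N, or if a joint passes its speed limit or range.

## Working session

There is one attempt and no reset: what is moved stays moved. The work goes in short steps, Python scripts to look and compute and a shell command to move; the robot and the scene stay as the last step left them, time stands still between calls to the robot, and variables do not carry over. Pictures are saved under pics/ and viewed, and the job is handed in when it is done.

```bash
ls; mkdir -p pics; python3 - <<'E'
from station import *
import cv2
s=sense();print(s['time_s'],s['tcp_pos'],s['ee_rot'],s['gripper_width'],tcp_to_grasp)
for n in("scene","side","wrist"):
    p=camera_params(n);print(n,p)
    im=capture(n);cv2.imwrite(f"pics/{n}0.png",im[:,:,::-1])
E
```

```text
pics
0.0 [0.26809647 0.56392195 0.22144321] [[ 9.03040000e-01 -4.29555596e-01 -8.65415025e-04]
 [-4.29556461e-01 -9.03037802e-01 -1.99383273e-03]
 [ 7.49595241e-05  2.17225532e-03 -9.99997638e-01]] 1.0057890835904852 -0.0187
scene {'vfov': 56.07519139522888, 'cx': 249.34873954238, 'cy': 193.07628866476804, 'R': array([[-0.83596115,  0.54878073,  0.00294515],
       [ 0.3670917 ,  0.56316625, -0.74032929],
       [-0.40793706, -0.61780538, -0.67223795]]), 't': array([ 0.46109314, -0.08969474,  1.42491526])}
side {'vfov': 53.38749805616823, 'cx': 254.2892712495381, 'cy': 194.31691567108416, 'R': array([[-0.94256116, -0.33363492, -0.01631535],
       [-0.21803795,  0.65151823, -0.7266247 ],
       [ 0.25305712, -0.68133086, -0.68684085]]), 't': array([0.50181035, 0.20583813, 0.90115037])}
wrist {'vfov': 67.8939314147912, 'cx': 253.24147364531188, 'cy': 197.00196711318068, 'R': array([[-0.43008556, -0.90278591,  0.00200355],
       [-0.86001643,  0.41038325,  0.30324466],
       [-0.27458723,  0.12869807, -0.95291063]]), 't': array([ 0.62374232, -0.03635127,  0.3913107 ])}
```

View pics/scene0.png

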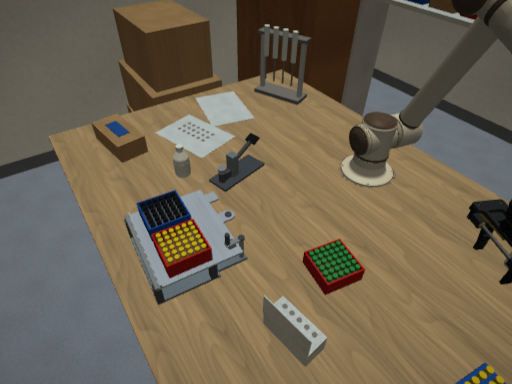

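View pics/side0.png

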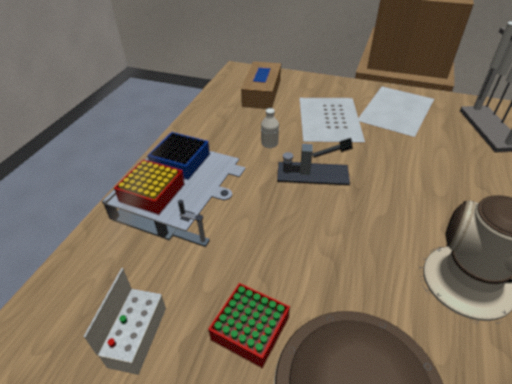

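View pics/wrist0.png

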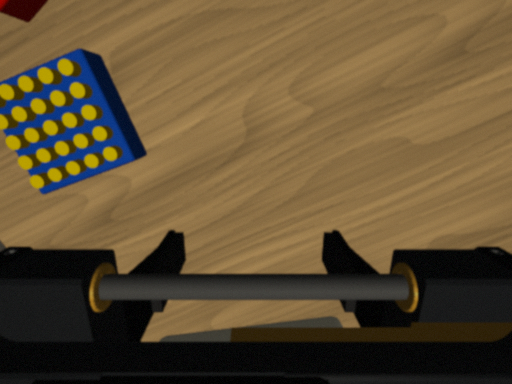

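The scene view shows the deck (about 185,240), the hasp (235,242), the jack (237,165), the bottle (181,162), the tube box (333,265) and the carton (294,328). I'll enlarge the deck and jack area.

```bash
cat > h.py <<'E'
import numpy as np,cv2
from station import *
def f(p): return 192/np.tan(np.radians(p['vfov']/2))
def ray(p,uv):
    d=np.array([(uv[0]-p['cx'])/f(p),(uv[1]-p['cy'])/f(p),1.]);R=np.array(p['R']);return -R.T@p['t'],R.T@d
def atz(p,uv,z):
    o,d=ray(p,uv);return o+d*(z-o[2])/d[2]
def proj(p,X):
    c=np.array(p['R'])@np.array(X)+p['t'];return f(p)*c[:2]/c[2]+[p['cx'],p['cy']]
def tri(obs):
    A=np.zeros((3,3));b=np.zeros(3)
    for p,uv in obs:
        o,d=ray(p,uv);d/=np.linalg.norm(d);M=np.eye(3)-np.outer(d,d);A+=M;b+=M@o
    return np.linalg.solve(A,b)
def crop(src,dst,x0,y0,w,h,k):
    im=cv2.imread(src)[y0:y0+h,x0:x0+w];im=cv2.resize(im,None,fx=k,fy=k,interpolation=cv2.INTER_CUBIC)
    for i in range(0,w,10):
        cv2.line(im,(i*k,0),(i*k,6 if (x0+i)%50 else 14),(0,0,255),1)
        if (x0+i)%20==0: cv2.putText(im,str(x0+i),(i*k,24),0,.4,(0,0,255),1)
    for i in range(0,h,10):
        cv2.line(im,(0,i*k),(6,i*k),(0,0,255),1)
        if (y0+i)%20==0: cv2.putText(im,str(y0+i),(8,i*k+4),0,.4,(0,0,255),1)
    cv2.imwrite(dst,im)
E
python3 - <<'E'
from h import *
crop("pics/scene0.png","pics/s1.png",120,120,160,120,5)
crop("pics/scene0.png","pics/s1b.png",120,180,160,120,5)
crop("pics/side0.png","pics/d1.png",100,100,160,150,4)
crop("pics/side0.png","pics/d2.png",220,110,160,120,5)
E
```

```text
(no output)
```

View pics/s1.png

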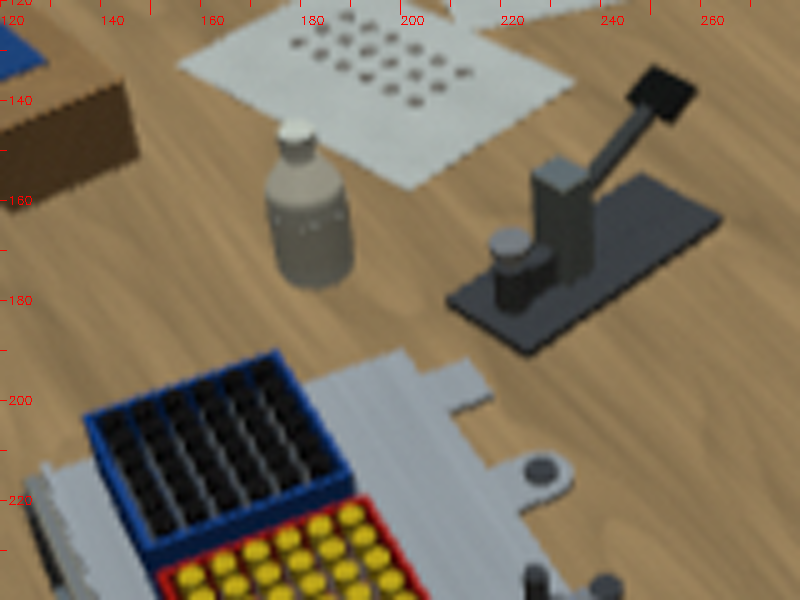

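View pics/s1b.png

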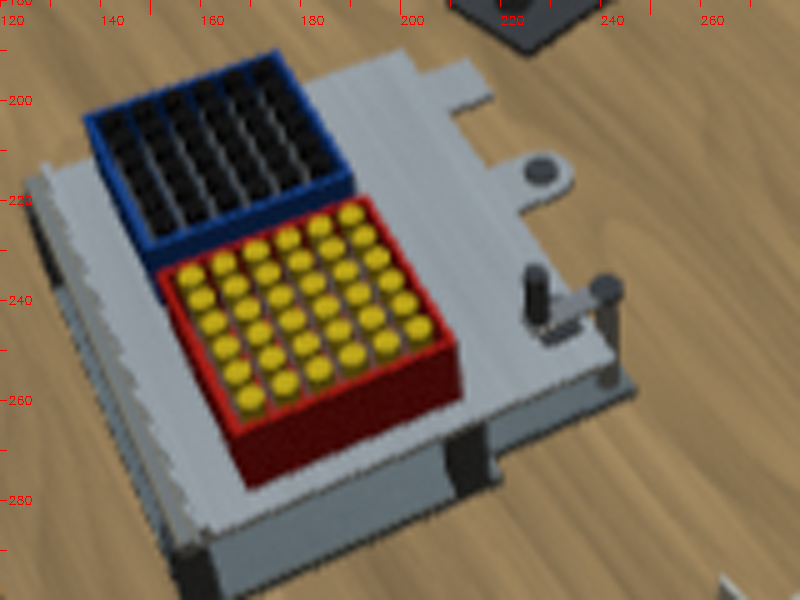

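View pics/d1.png

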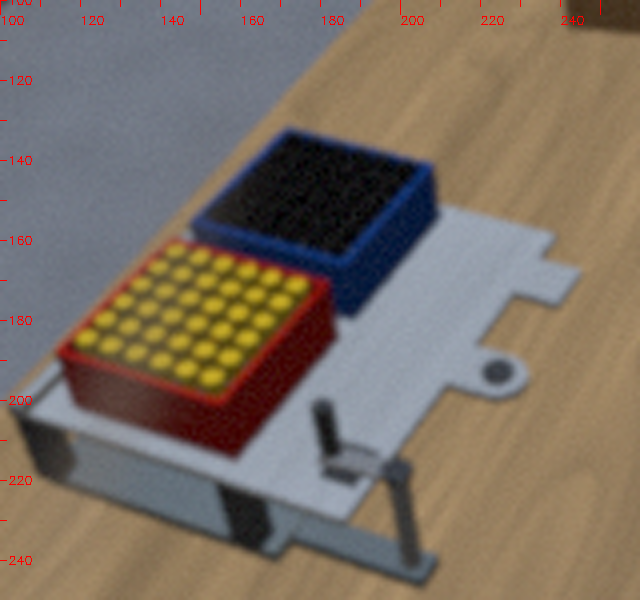

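View pics/d2.png

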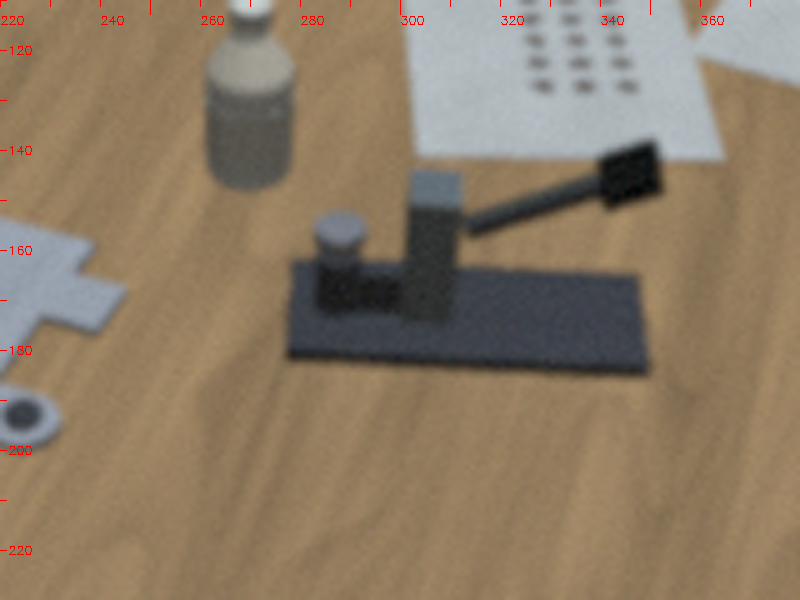

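In the scene crop the boss is at (228.2,213.8), the knob top at (227,233.6), the hasp pivot top at (241,237.6), the column top at (232,154.4), the saddle at (222,168) and the paddle at (252,139). The side crop shows the same parts at (224.5,192.7), (180.5,200.7), (199.2,217), (307,148), (288,154.8) and (346,144.6).

```bash
python3 - <<'E'
from h import *
S=camera_params("scene");D=camera_params("side")
P=dict(boss=((228.2,213.8),(224.5,192.7),.091),knobtop=((227,233.6),(180.5,200.7),.138),pivtop=((241,237.6),(199.2,217),None),
col=((232,154.4),(307,148),.105),sad=((222,168),(288,154.8),.072),pad=((252.2,138.8),(346,144.6),.124),
tabc=((215,192),(242,167),.086),
b1=((209.5,180.3),(278,181.5),.0),b2=((225.5,191),(347.5,185),0), b3=((263.8,164),(0,0),0),
bot_top=((179.5,146),(269.5,111.5),.130))
for k,(a,b,z) in P.items():
    print(k,'tri',tri([(S,a),(D,b)]).round(4), *( [atz(S,a,z).round(4),atz(D,b,z).round(4)] if z is not None else []))
E
```

```text
boss tri [ 0.6203 -0.0162  0.0877] [ 0.6221 -0.0125  0.091 ] [ 0.6189 -0.0139  0.091 ]
knobtop tri [0.686  0.0913 0.1377] [0.6863 0.092  0.138 ] [0.6859 0.0911 0.138 ]
pivtop tri [0.6418 0.0921 0.095 ]
col tri [ 0.4579 -0.2599  0.1008] [ 0.4606 -0.2552  0.105 ] [ 0.4568 -0.254   0.105 ]
sad tri [ 0.5109 -0.2455  0.0715] [ 0.5121 -0.2426  0.072 ] [ 0.511  -0.2472  0.072 ]
pad tri [ 0.3508 -0.2871  0.1169] [ 0.3578 -0.2762  0.124 ] [ 0.3501 -0.2793  0.124 ]
tabc tri [ 0.6096 -0.1185  0.0976] [ 0.6045 -0.1281  0.086 ] [ 0.6154 -0.1336  0.086 ]
b1 tri [ 0.5419 -0.2767 -0.0318] [ 0.5472 -0.2841  0.    ] [ 0.5261 -0.2002  0.    ]
b2 tri [ 0.3415 -0.5523 -0.3084] [ 0.5271 -0.1979  0.    ] [ 0.3225 -0.2512  0.    ]
b3 tri [0.7444 0.3181 0.6052] [ 0.315  -0.2542  0.    ] [ 2.8052 -1.3583  0.    ]
bot_top tri [ 0.6114 -0.3759  0.1286] [ 0.6119 -0.3746  0.13  ] [ 0.6106 -0.3729  0.13  ]
```

```bash
python3 -m inch '[{"x":0.3,"y":-0.8,"z":0.3},{"x":0.5,"y":-0.83,"z":0.3,"az":0.4},{"x":0.5,"y":-0.83,"z":0.3,"az":0.4},{"x":0.5,"y":-0.83,"z":0.3,"az":0.4},{"x":0.5,"y":-0.83,"az":0.4},{"x":0.5,"y":-0.83,"az":0.4},{"x":0.5,"y":-0.83,"az":0.4},{"x":0.5,"y":-0.83,"az":0.4},{"x":0.4,"y":-0.83},{"x":0.3,"y":-0.5},{}]'; python3 - <<'E'
from h import *
s=sense();print(s['time_s'],s['tcp_pos'],s['ee_rot'])
p=camera_params("wrist");im=capture("wrist");cv2.imwrite("pics/w1.png",im[:,:,::-1])
c=-np.array(p['R']).T@p['t'];print(c, s['ee_rot'].T@(c-s['tcp_pos']) if hasattr(s['ee_rot'],'T') else np.array(s['ee_rot']).T@(c-np.array(s['tcp_pos'])))
E
```

```text
0.15 [0.26814829 0.56404183 0.22170799] [[ 9.03070175e-01 -4.29492551e-01 -6.38137906e-04]
 [-4.29493011e-01 -9.03068780e-01 -1.59139439e-03]
 [ 1.07209614e-04  1.71121658e-03 -9.99998530e-01]]
[0.34446877 0.52770007 0.38280343] [ 0.08454855  0.0003157  -0.16108607]$[0]: bad value
```

View pics/w1.png

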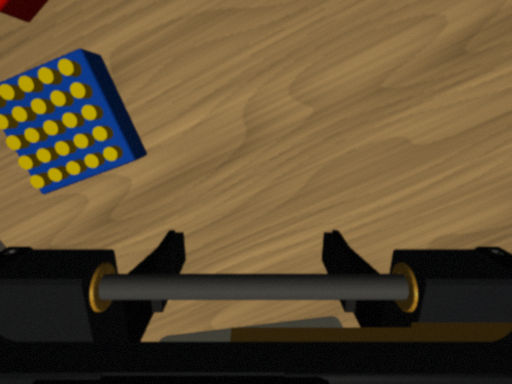

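The call was refused because every row needs all its fields. The wrist view still shows the start area, and the arm has not moved.

```bash
python3 -m inch '[{"jaw":0,"x":0.3,"y":-0.8,"z":0.3,"ax":0,"ay":0,"az":0},{"jaw":0,"x":0.5,"y":-0.83,"z":0.3,"ax":0,"ay":0,"az":0.4},{"jaw":0,"x":0.5,"y":-0.83,"z":0.3,"ax":0,"ay":0,"az":0.4},{"jaw":0,"x":0.5,"y":-0.83,"z":0.3,"ax":0,"ay":0,"az":0.4},{"jaw":0,"x":0.5,"y":-0.83,"z":0,"ax":0,"ay":0,"az":0.4},{"jaw":0,"x":0.5,"y":-0.83,"z":0,"ax":0,"ay":0,"az":0.4},{"jaw":0,"x":0.5,"y":-0.83,"z":0,"ax":0,"ay":0,"az":0.4},{"jaw":0,"x":0.5,"y":-0.83,"z":0,"ax":0,"ay":0,"az":0.4},{"jaw":0,"x":0.4,"y":-0.83,"z":0,"ax":0,"ay":0,"az":0},{"jaw":0,"x":0.3,"y":-0.5,"z":0,"ax":0,"ay":0,"az":0},{"jaw":0,"x":0,"y":0,"z":0,"ax":0,"ay":0,"az":0}]'; python3 - <<'E'
from h import *
s=sense();print(s['time_s'],s['tcp_pos'],s['ee_rot'])
p=camera_params("wrist");im=capture("wrist");cv2.imwrite("pics/w2.png",im[:,:,::-1])
import json;json.dump({k:np.array(v).tolist() for k,v in p.items()},open("w2.json","w"))
E
```

```text
time_s: 1.58
tcp_pos: [0.5426, 0.0714, 0.2932]
ee_rot: [[0.998, 0.064, 0.003], [0.064, -0.998, -0.004], [0.003, 0.004, -1.0]]
wrist_force: [-0.6, 0.2, -0.7]
gripper_width: 1.0
1.575 [0.54257357 0.07138568 0.29320249] [[ 0.99794865  0.06395423  0.00288912]
 [ 0.06396522 -0.99794456 -0.00388657]
 [ 0.00263462  0.0040634  -0.99998827]]
```

View pics/w2.png

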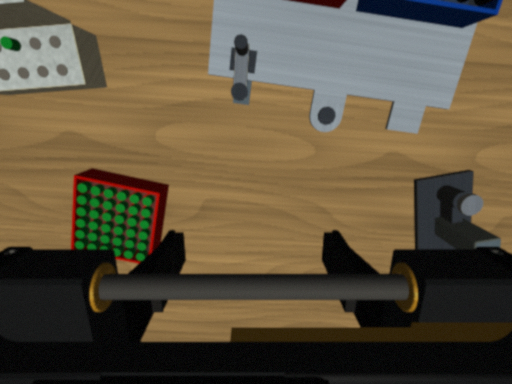

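```bash
python3 - <<'E'
from h import *
crop("pics/w2.png","pics/w2a.png",195,0,160,140,5)
crop("pics/w2.png","pics/w2b.png",355,90,150,120,5)
E
```

```text
(no output)
```

View pics/w2a.png

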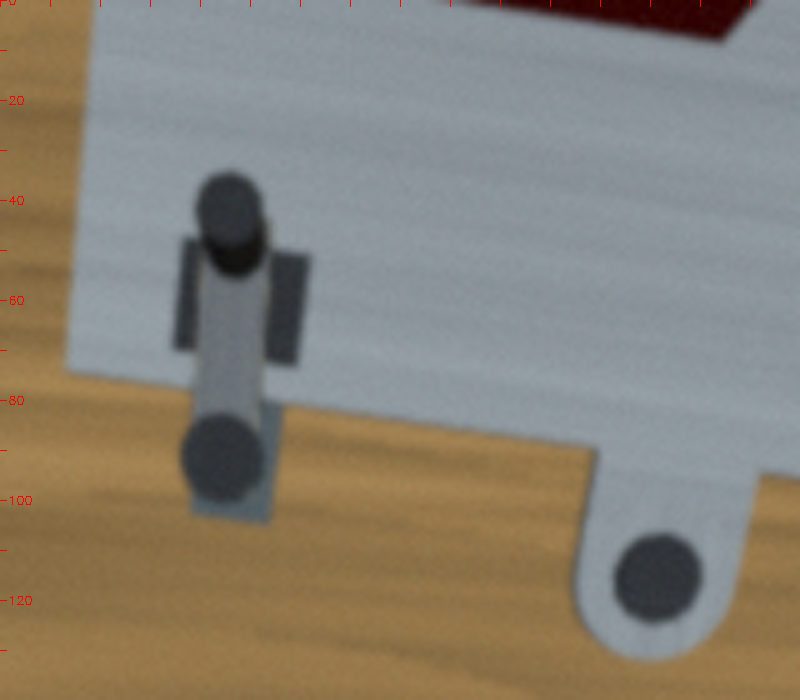

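View pics/w2b.png

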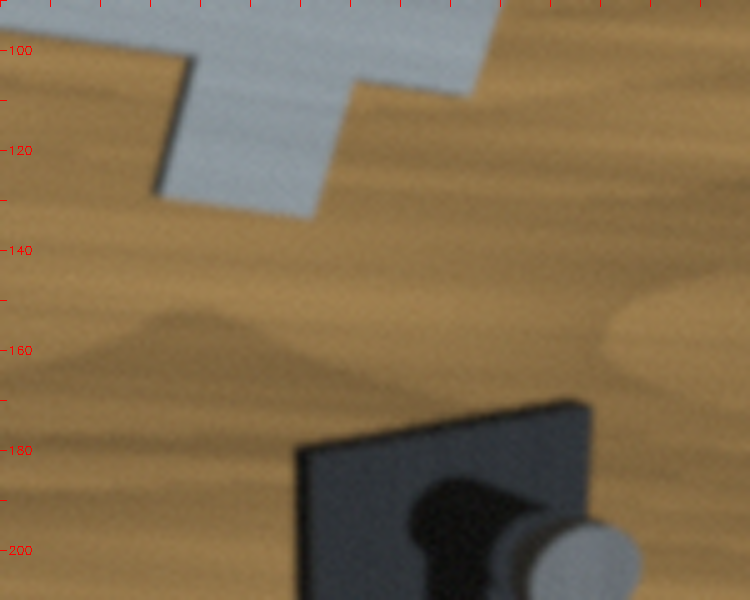

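```bash
python3 - <<'E'
from h import *
import json
W=json.load(open("w2.json"))
S=camera_params("scene");D=camera_params("side")
for k,uv,z in [("boss",(326.4,115.6),.091),("knob",(241,41.6),.138),("piv",(239.4,91.4),.105),("L",(208.2,74.4),.086),("R",(449.4,109.4),.086),("jl",(415,180),.012),("jr",(472.6,170.4),.012),("sad",(472,204.6),.072)]:
    print(k,atz(W,uv,z).round(4))
L,R,B,K=[atz(W,u,z) for u,z in (((208.2,74.4),.086),((449.4,109.4),.086),((326.4,115.6),.091),((241,41.6),.138))]
d=L-R;print('len',np.linalg.norm(d),'yaw',np.degrees(np.arctan2(-d[0],d[1])))
yaw=np.arctan2(-d[0],d[1]);Rz=np.array([[np.cos(yaw),-np.sin(yaw)],[np.sin(yaw),np.cos(yaw)]])
mid=(L+R)[:2]/2; print('orig from edge',mid-Rz@[.028,0]);pv=B[:2]+Rz@[.013,.11];print('pivot',pv,'knob rel',K[:2]-pv,np.linalg.norm(K[:2]-pv),'hasp',np.arctan2(*(K[:2]-pv)[::-1])-yaw)
print(tri([(W,(326.4,115.6)),(S,(228.2,213.8)),(D,(224.5,192.7))]),tri([(W,(241,41.6)),(S,(227,233.6)),(D,(180.5,200.7))]),tri([(W,(472,204.6)),(S,(222,168)),(D,(288,154.8))]))
E
```

```text
boss [ 0.622 -0.015  0.091]
knob [0.6874 0.0915 0.138 ]
piv [0.6425 0.0923 0.105 ]
L [0.66   0.1312 0.086 ]
R [ 0.6389 -0.1675  0.086 ]
jl [ 0.5316 -0.1906  0.012 ]
jr [ 0.5527 -0.2784  0.012 ]
sad [ 0.5139 -0.244   0.072 ]
len 0.29937218460389026 yaw -4.030118031067396
orig from edge [ 0.62153336 -0.01618459]
pivot [0.64272822 0.09381301] knob rel [ 0.04467357 -0.00230264] 0.044732872552288104 hasp 0.01884073014051635
[ 0.6209113  -0.01593981  0.0878825 ] [0.6865022  0.09148594 0.13799779] [ 0.51174814 -0.24580722  0.07076506]
```

The deck frame comes out at (0.6215,-0.0155) with yaw -4.0°. The fitted edge is 299 mm against 300 and the hasp radius 44.7 mm against 45, so the fit is good. The knob is at (0.687,0.0915).

```bash
python3 -m inch '[{"jaw":0,"x":0.8,"y":0.11,"z":0,"ax":0,"ay":0,"az":0},{"jaw":0,"x":0.8,"y":0.11,"z":-0.5,"ax":0,"ay":0,"az":0},{"jaw":0,"x":0.7,"y":0.11,"z":-0.5,"ax":0,"ay":0,"az":0},{"jaw":0,"x":0.3,"y":0,"z":-0.5,"ax":0,"ay":0,"az":0},{"jaw":0,"x":0,"y":0,"z":0,"ax":0,"ay":0,"az":0}]'
```

```text
time_s: 2.25
tcp_pos: [0.6993, 0.0989, 0.2009]
ee_rot: [[0.997, 0.073, 0.003], [0.073, -0.997, -0.002], [0.003, 0.002, -1.0]]
wrist_force: [0.4, 0.5, -0.3]
gripper_width: 1.0
```

```bash
python3 -m inch '[{"jaw":0,"x":-0.2,"y":-0.12,"z":-0.5,"ax":0,"ay":0,"az":0},{"jaw":0,"x":0,"y":0,"z":-0.5,"ax":0,"ay":0,"az":0},{"jaw":0,"x":0,"y":0,"z":-0.35,"ax":0,"ay":0,"az":0},{"jaw":0,"x":0,"y":0,"z":-0.1,"ax":0,"ay":0,"az":0},{"jaw":0,"x":0,"y":0,"z":0,"ax":0,"ay":0,"az":0}]'; python3 - <<'E'
from h import *
im=capture("wrist");cv2.imwrite("pics/w3.png",im[:,:,::-1])
E
```

```text
time_s: 2.88
tcp_pos: [0.6869, 0.0972, 0.1215]
ee_rot: [[0.997, 0.081, 0.016], [0.081, -0.997, 0.001], [0.016, 0.001, -1.0]]
wrist_force: [-0.0, 0.4, 0.5]
gripper_width: 1.0
```

View pics/w3.png

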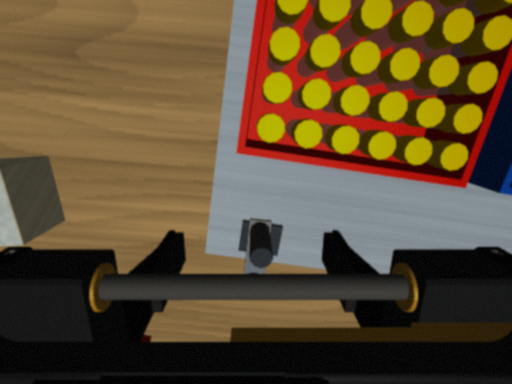

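The knob (260,238) stands between the open fingers. I'll go down 17 mm and close.

```bash
python3 -m inch '[{"jaw":0,"x":0,"y":-0.08,"z":-0.25,"ax":0,"ay":0,"az":0},{"jaw":120,"x":0,"y":0,"z":-0.05,"ax":0,"ay":0,"az":0},{"jaw":255,"x":0,"y":0,"z":0,"ax":0,"ay":0,"az":0},{"jaw":255,"x":0,"y":0,"z":0,"ax":0,"ay":0,"az":0},{"jaw":255,"x":0,"y":0,"z":0,"ax":0,"ay":0,"az":0},{"jaw":255,"x":0,"y":0,"z":0,"ax":0,"ay":0,"az":0},{"jaw":255,"x":0,"y":0,"z":0,"ax":0,"ay":0,"az":0}]'
```

```text
time_s: 3.8
tcp_pos: [0.6886, 0.0924, 0.1056]
ee_rot: [[0.997, 0.081, 0.021], [0.081, -0.997, 0.002], [0.021, -0.0, -1.0]]
wrist_force: [0.2, 0.6, 0.6]
gripper_width: 0.399
```

```bash
python3 -m inch '[{"jaw":255,"x":0,"y":0,"z":0,"ax":0,"ay":0.12,"az":0},{"jaw":255,"x":0,"y":0,"z":0,"ax":0,"ay":0,"az":0},{"jaw":255,"x":0,"y":0,"z":0,"ax":0,"ay":0,"az":0},{"jaw":255,"x":0,"y":0,"z":0,"ax":0,"ay":0,"az":0}]'
```

```text
time_s: 4.3
tcp_pos: [0.6887, 0.0925, 0.1058]
ee_rot: [[0.997, 0.081, -0.001], [0.081, -0.997, 0.002], [-0.001, -0.002, -1.0]]
wrist_force: [-0.3, -0.3, -0.1]
gripper_width: 0.15
```

```bash
python3 -m inch '[{"jaw":255,"x":-0.005,"y":0.12,"z":0,"ax":0,"ay":0,"az":0.9},{"jaw":255,"x":-0.024,"y":0.12,"z":0,"ax":0,"ay":0,"az":0.9},{"jaw":255,"x":-0.041,"y":0.11,"z":0,"ax":0,"ay":0,"az":0.9},{"jaw":255,"x":-0.058,"y":0.10,"z":0,"ax":0,"ay":0,"az":0.9},{"jaw":255,"x":-0.07,"y":0.09,"z":0,"ax":0,"ay":0,"az":0.9},{"jaw":255,"x":0,"y":0,"z":0,"ax":0,"ay":0,"az":0}]'
```

```text
time_s: 5.05
tcp_pos: [0.6754, 0.1262, 0.1057]
ee_rot: [[0.631, 0.776, -0.004], [0.776, -0.631, 0.001], [-0.002, -0.004, -1.0]]
wrist_force: [0.1, 0.6, 0.5]
gripper_width: 0.154
```

```bash
python3 -m inch '[{"jaw":255,"x":-0.09,"y":0.075,"z":0,"ax":0,"ay":0,"az":0.9},{"jaw":255,"x":-0.10,"y":0.06,"z":0,"ax":0,"ay":0,"az":0.9},{"jaw":255,"x":-0.11,"y":0.044,"z":0,"ax":0,"ay":0,"az":0.9},{"jaw":255,"x":-0.115,"y":0.025,"z":0,"ax":0,"ay":0,"az":0.8},{"jaw":255,"x":-0.11,"y":0.01,"z":0,"ax":0,"ay":0,"az":0.5},{"jaw":255,"x":0,"y":0,"z":0,"ax":0,"ay":0,"az":0}]'
```

```text
time_s: 5.8
tcp_pos: [0.646, 0.1397, 0.1058]
ee_rot: [[-0.019, 1.0, 0.001], [1.0, 0.019, 0.002], [0.002, 0.001, -1.0]]
wrist_force: [1.1, 0.7, -0.5]
gripper_width: 0.147
```

The hasp angle from the TCP about the pivot is about 1.57 rad. Next I'll release it, rise and go to the jack.

```bash
python3 -m inch '[{"jaw":0,"x":0,"y":0,"z":0,"ax":0,"ay":0,"az":0},{"jaw":0,"x":0,"y":0,"z":0,"ax":0,"ay":0,"az":0},{"jaw":0,"x":0,"y":0,"z":0,"ax":0,"ay":0,"az":0},{"jaw":0,"x":0,"y":0,"z":0.5,"ax":0,"ay":0,"az":0},{"jaw":0,"x":0,"y":0,"z":0.9,"ax":0,"ay":0,"az":0},{"jaw":0,"x":-0.4,"y":-0.3,"z":0.8,"ax":0,"ay":0,"az":-0.8},{"jaw":0,"x":-0.4,"y":-0.8,"z":0.3,"ax":0,"ay":0,"az":-0.9},{"jaw":0,"x":-0.4,"y":-0.8,"z":0,"ax":0,"ay":0,"az":-0.9},{"jaw":0,"x":-0.4,"y":-0.8,"z":0,"ax":0,"ay":0,"az":-0.9},{"jaw":0,"x":-0.4,"y":-0.8,"z":0,"ax":0,"ay":0,"az":-0.9},{"jaw":0,"x":-0.4,"y":-0.8,"z":0,"ax":0,"ay":0,"az":-0.9},{"jaw":0,"x":-0.4,"y":-0.8,"z":0,"ax":0,"ay":0,"az":-0.9}]'
```

```text
time_s: 7.3
tcp_pos: [0.4727, -0.1734, 0.2606]
ee_rot: [[0.893, 0.45, 0.005], [0.45, -0.893, 0.003], [0.005, -0.0, -1.0]]
wrist_force: [1.4, -0.8, 0.4]
gripper_width: 1.003
```

```bash
python3 -m inch '[{"jaw":0,"x":-0.4,"y":-0.7,"z":0,"ax":0,"ay":0,"az":-0.9},{"jaw":0,"x":-0.2,"y":-0.5,"z":0,"ax":0,"ay":0,"az":-0.4},{"jaw":0,"x":0,"y":0,"z":0,"ax":0,"ay":0,"az":0}]';python3 - <<'E'
from h import *
import json
s=sense();p=camera_params("wrist");im=capture("wrist");cv2.imwrite("pics/w4.png",im[:,:,::-1])
json.dump({k:np.array(v).tolist() for k,v in p.items()},open("w4.json","w"))
im=capture("scene");cv2.imwrite("pics/sc4.png",im[:,:,::-1])
crop("pics/sc4.png","pics/sc4c.png",120,120,160,120,5)
E
```

```text
time_s: 7.68
tcp_pos: [0.433, -0.25, 0.2616]
ee_rot: [[0.975, 0.222, 0.006], [0.222, -0.975, 0.001], [0.006, 0.0, -1.0]]
wrist_force: [-0.3, -0.6, 0.5]
gripper_width: 1.001
```

View pics/w4.png

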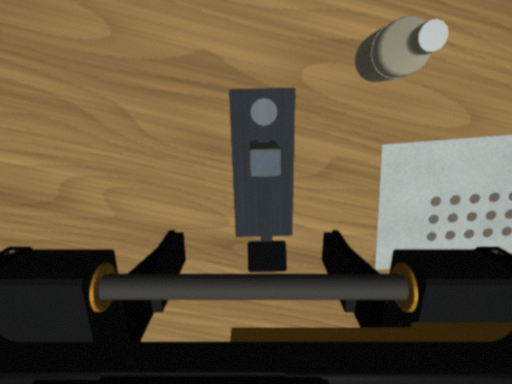

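View pics/sc4c.png

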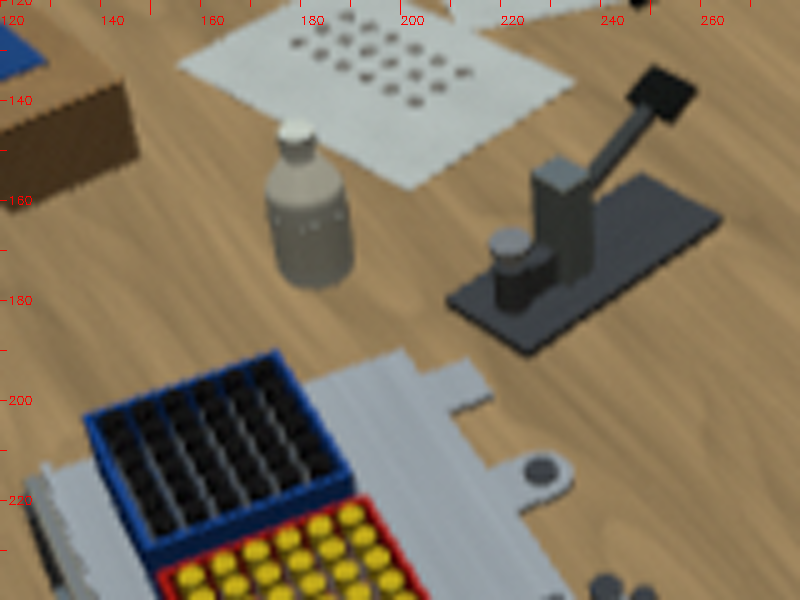

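The wrist view shows the whole jack: saddle (264,111.5), column top (265,162), front base corners (230,90) and (295.5,88.5).

```bash
python3 - <<'E'
from h import *
import json
W=json.load(open("w4.json"))
a=lambda u,z:atz(W,u,z)[:2]
s=a((264,111.5),.072);c=a((265,162.5),.105);c2=a((265,162.5),.117);l=a((230,90),.012);r=a((295.5,88.5),.012);bl=a((236,235),.012);br=a((292,235),.012)
print('sad',s,'col',c,c2,np.linalg.norm(s-c),np.linalg.norm(s-c2))
for q in (s-c,(l+r-bl-br)/2): print(np.degrees(np.arctan2(q[1],q[0])),np.linalg.norm(q))
q=r-l;print(np.degrees(np.arctan2(q[0],-q[1])),np.linalg.norm(q))
m=(l+r)/2;y=np.radians(13.5);print(m-.085*np.array([np.cos(y),np.sin(y)]), s-.055*np.array([np.cos(y),np.sin(y)]))
E
```

```text
sad [ 0.51345926 -0.24545148] col [ 0.46027395 -0.25807519] [ 0.46231026 -0.25709067] 0.05466292592309058 0.05245656567209762
13.352271609218832 0.05466292592309058
13.903105740855551 0.21522001528323909
14.034412105028101 0.08849710918050036
[ 0.45829721 -0.25922712] [ 0.45997891 -0.25829097]
```

```bash
python3 -m inch '[{"jaw":0,"x":0.45,"y":-0.12,"z":0,"ax":0,"ay":0.03,"az":0.09},{"jaw":0,"x":0,"y":0,"z":-0.8,"ax":0,"ay":0,"az":0},{"jaw":0,"x":0,"y":0,"z":-0.8,"ax":0,"ay":0,"az":0},{"jaw":0,"x":0,"y":0,"z":-0.6,"ax":0,"ay":0,"az":0},{"jaw":0,"x":0,"y":0,"z":-0.2,"ax":0,"ay":0,"az":0},{"jaw":0,"x":0,"y":0,"z":0,"ax":0,"ay":0,"az":0}]'; python3 - <<'E'
from h import *
im=capture("wrist");cv2.imwrite("pics/w5.png",im[:,:,::-1])
E
```

```text
time_s: 8.52
tcp_pos: [0.4668, -0.2505, 0.1162]
ee_rot: [[0.967, 0.253, 0.008], [0.253, -0.967, -0.0], [0.007, 0.002, -1.0]]
wrist_force: [-0.4, 0.4, 0.0]
gripper_width: 0.995
```

View pics/w5.png

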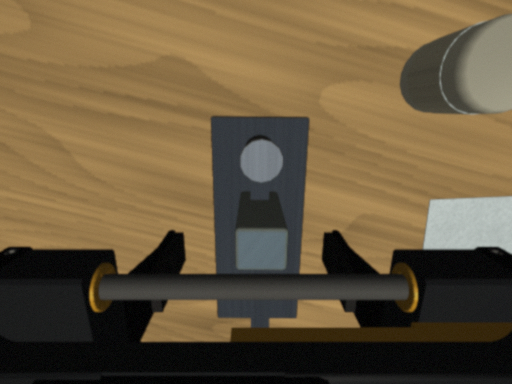

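Column (261,248) is a little right of the finger midline (254,287), which agrees with the correction of -7 mm in x and y that I need. I'll go down and grip.

```bash
python3 -m inch '[{"jaw":0,"x":-0.12,"y":-0.12,"z":-0.3,"ax":0,"ay":0.05,"az":-0.08},{"jaw":0,"x":0,"y":0,"z":-0.35,"ax":0,"ay":0,"az":0},{"jaw":0,"x":0,"y":0,"z":-0.15,"ax":0,"ay":0,"az":0},{"jaw":0,"x":0,"y":0,"z":0,"ax":0,"ay":0,"az":0}]'
```

```text
time_s: 9.07
tcp_pos: [0.4615, -0.2594, 0.07]
ee_rot: [[0.971, 0.238, 0.007], [0.238, -0.971, -0.003], [0.006, 0.004, -1.0]]
wrist_force: [0.2, -0.1, -0.2]
gripper_width: 1.002
```

```bash
python3 -m inch '[{"jaw":0,"x":-0.02,"y":0.02,"z":-0.07,"ax":0.02,"ay":0.05,"az":0},{"jaw":200,"x":0,"y":0,"z":0,"ax":0,"ay":0,"az":0},{"jaw":255,"x":0,"y":0,"z":0,"ax":0,"ay":0,"az":0},{"jaw":255,"x":0,"y":0,"z":0,"ax":0,"ay":0,"az":0},{"jaw":255,"x":0,"y":0,"z":0,"ax":0,"ay":0,"az":0},{"jaw":255,"x":0,"y":0,"z":0,"ax":0,"ay":0,"az":0},{"jaw":255,"x":0,"y":0,"z":0,"ax":0,"ay":0,"az":0},{"jaw":255,"x":0,"y":0,"z":0,"ax":0,"ay":0,"az":0}]'
```

```text
time_s: 10.07
tcp_pos: [0.4612, -0.2579, 0.0675]
ee_rot: [[0.971, 0.238, 0.001], [0.238, -0.971, 0.001], [0.001, -0.001, -1.0]]
wrist_force: [0.2, -0.4, -1.9]
gripper_width: 0.41
```

```bash
python3 -m inch '[{"jaw":255,"x":0,"y":0,"z":0.2,"ax":0,"ay":0,"az":0},{"jaw":255,"x":0,"y":0,"z":0.4,"ax":0,"ay":0,"az":0},{"jaw":255,"x":0,"y":0.3,"z":0.3,"ax":0,"ay":0,"az":-0.2},{"jaw":255,"x":-0.04,"y":0.5,"z":0,"ax":0,"ay":0,"az":-0.3},{"jaw":255,"x":-0.04,"y":0.6,"z":0,"ax":0,"ay":0,"az":-0.3},{"jaw":255,"x":-0.04,"y":0.6,"z":0,"ax":0,"ay":0,"az":-0.3},{"jaw":255,"x":-0.04,"y":0.6,"z":0,"ax":0,"ay":0,"az":-0.3},{"jaw":255,"x":-0.04,"y":0.6,"z":0,"ax":0,"ay":0,"az":-0.3},{"jaw":255,"x":0,"y":0.5,"z":0,"ax":0,"ay":0,"az":-0.1},{"jaw":255,"x":0,"y":0.3,"z":0,"ax":0,"ay":0,"az":0},{"jaw":255,"x":0,"y":0,"z":0,"ax":0,"ay":0,"az":0}]'; python3 - <<'E'
from h import *
import json
im=capture("wrist");cv2.imwrite("pics/w6.png",im[:,:,::-1])
p=camera_params("wrist");json.dump({k:np.array(v).tolist() for k,v in p.items()},open("w6.json","w"))
E
```

```text
time_s: 11.45
tcp_pos: [0.4364, -0.01, 0.1161]
ee_rot: [[0.995, -0.095, -0.018], [-0.095, -0.995, 0.012], [-0.019, -0.01, -1.0]]
wrist_force: [0.9, 0.8, -7.1]
gripper_width: 0.406
```

View pics/w6.png

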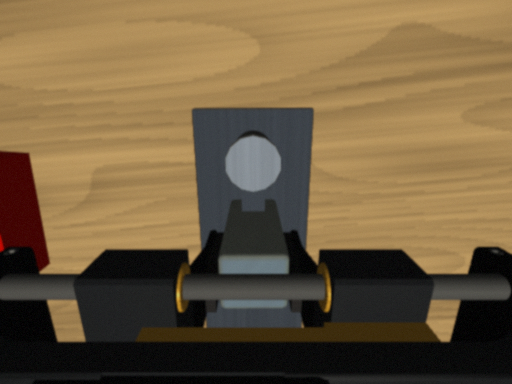

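```bash
python3 - <<'E'
from h import *
import json
W=json.load(open("w6.json"));s=sense();R=np.array(s['ee_rot']);t=np.array(s['tcp_pos'])
# saddle plane in tool coords: z_tool = -(0.072-0.0675)
o,d=ray(W,(252.5,163.));o=R.T@(o-t);d=R.T@d;zt=-(.072-.0675)
print('saddle in tool',(o+d*(zt-o[2])/d[2]).round(4))
for y in (-4.0,):
    a=np.radians(y);print(a)
E
```

```text
saddle in tool [ 0.0544  0.0001 -0.0045]
-0.06981317007977318
```

```bash
python3 -m inch '[{"jaw":255,"x":0.1,"y":0.1,"z":-0.3,"ax":-0.07,"ay":-0.1,"az":0.14},{"jaw":255,"x":0.1,"y":0.05,"z":-0.3,"ax":0,"ay":0,"az":0},{"jaw":255,"x":0,"y":0,"z":-0.15,"ax":0,"ay":0,"az":0},{"jaw":255,"x":0,"y":0,"z":0,"ax":0,"ay":0,"az":0}]'
```

```text
time_s: 12.0
tcp_pos: [0.4468, -0.0044, 0.0696]
ee_rot: [[0.997, -0.075, -0.004], [-0.075, -0.997, -0.002], [-0.004, 0.002, -1.0]]
wrist_force: [-0.5, -1.3, -7.9]
gripper_width: 0.412
```

```bash
python3 -m inch '[{"jaw":255,"x":0.3,"y":-0.02,"z":0.02,"ax":0,"ay":-0.02,"az":0.03},{"jaw":255,"x":0.4,"y":-0.025,"z":0,"ax":0,"ay":0,"az":0},{"jaw":255,"x":0.4,"y":-0.025,"z":0,"ax":0,"ay":0,"az":0},{"jaw":255,"x":0.4,"y":-0.025,"z":0,"ax":0,"ay":0,"az":0},{"jaw":255,"x":0.2,"y":-0.01,"z":0,"ax":0,"ay":0,"az":0},{"jaw":255,"x":0,"y":0,"z":0,"ax":0,"ay":0,"az":0}]'
```

```text
time_s: 12.75
tcp_pos: [0.5503, -0.0138, 0.0733]
ee_rot: [[0.997, -0.073, -0.0], [-0.073, -0.997, -0.002], [-0.0, 0.002, -1.0]]
wrist_force: [0.1, 0.4, -6.7]
gripper_width: 0.411
```

```bash
python3 -m inch '[{"jaw":255,"x":0,"y":0.03,"z":-0.05,"ax":0,"ay":0,"az":0.01},{"jaw":255,"x":0.2,"y":0,"z":0,"ax":0,"ay":0,"az":0},{"jaw":255,"x":0.1,"y":0,"z":0,"ax":0,"ay":0,"az":0},{"jaw":255,"x":0,"y":0,"z":0,"ax":0,"ay":0,"az":0}]';python3 - <<'E'
from h import *
import json
im=capture("wrist");cv2.imwrite("pics/w7.png",im[:,:,::-1])
p=camera_params("wrist");json.dump({k:np.array(v).tolist() for k,v in p.items()},open("w7.json","w"))
im=capture("side");cv2.imwrite("pics/d7.png",im[:,:,::-1])
crop("pics/d7.png","pics/d7c.png",160,120,160,120,5)
E
```

```text
time_s: 13.25
tcp_pos: [0.5668, -0.0119, 0.0699]
ee_rot: [[0.997, -0.071, -0.003], [-0.071, -0.997, -0.002], [-0.003, 0.002, -1.0]]
wrist_force: [-0.7, 0.1, -8.2]
gripper_width: 0.411
```

View pics/w7.png

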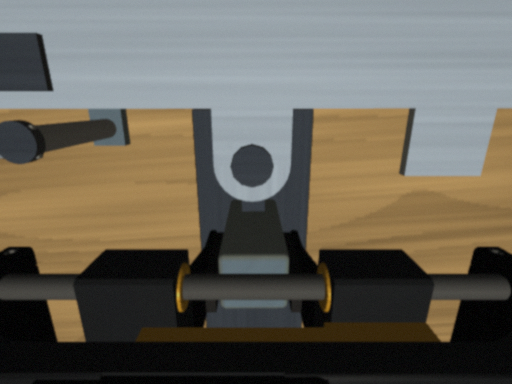

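View pics/d7c.png

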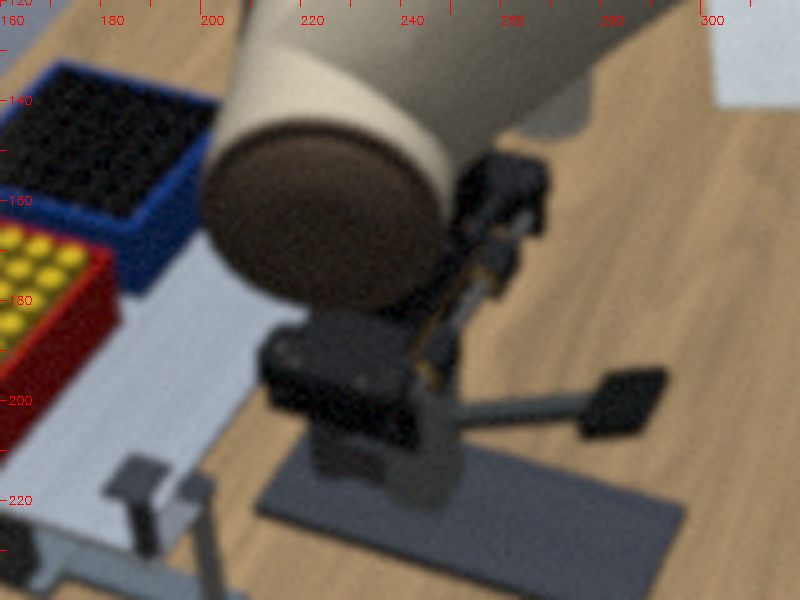

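```bash
python3 - <<'E'
from h import *
import json
D=camera_params("side");W=json.load(open("w7.json"))
for n,X in [("knobtop 90deg",(.6457,.138,.138)),("knob bottom",(.6457,.138,.096)),("knobtop 0",(.687,.0915,.138)),("pivcap",(.6425,.0933,.105)),("catch",(.687,.0915,.09))]:
    print(n,proj(D,X).round(1),proj(W,X).round(1))
s=sense();B=atz(W,(252,165.5),.091);print('boss',B,'saddle',s['tcp_pos']+np.array(s['ee_rot'])@[.0545,0,-.0045])
E
python3 - <<'E'
from h import *
crop("pics/d7.png","pics/d7d.png",120,180,120,100,6)
E
```

```text
knobtop 90deg [186.7 218.2] [-223.4  159.4]
knob bottom [189.1 230.3] [-80.4 143.1]
knobtop 0 [180.  200.7] [-148.8    0.8]
pivcap [198.1 215. ] [ -0.4 145.6]
catch [182.9 214.5] [-2.4 38.9]
boss [ 0.62288345 -0.01574374  0.091     ] saddle [ 0.62071948 -0.01585387  0.07424913]
```

View pics/d7d.png

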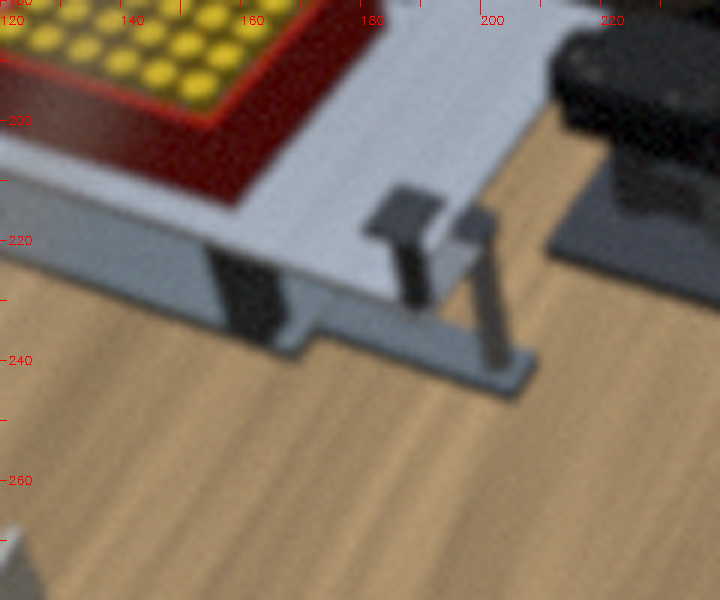

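The boss is at (252,165.5) in the wrist view, about 2 mm ahead of the saddle. The side view shows the knob at (187,214) to (189,230), where it projects at 90°, so the hasp is off. I'll nudge the jack +1.5 mm, set it down and release.

```bash
python3 -m inch '[{"jaw":255,"x":0.03,"y":0,"z":0,"ax":0.01,"ay":-0.02,"az":0},{"jaw":255,"x":0,"y":0,"z":-0.03,"ax":0,"ay":0,"az":0},{"jaw":255,"x":0,"y":0,"z":-0.02,"ax":0,"ay":0,"az":0},{"jaw":255,"x":0,"y":0,"z":0,"ax":0,"ay":0,"az":0}]'
```

```text
time_s: 13.85
tcp_pos: [0.5677, -0.0119, 0.0675]
ee_rot: [[0.997, -0.071, -0.001], [-0.071, -0.997, -0.001], [-0.001, 0.001, -1.0]]
wrist_force: [0.4, 0.7, -8.3]
gripper_width: 0.411
```

```bash
python3 -m inch '[{"jaw":255,"x":0.01,"y":0,"z":-0.02,"ax":0,"ay":0,"az":0},{"jaw":255,"x":0,"y":0,"z":0,"ax":0,"ay":0,"az":0}]';python3 -m inch '[{"jaw":255,"x":0,"y":0,"z":-0.02,"ax":0,"ay":0,"az":0},{"jaw":255,"x":0,"y":0,"z":0,"ax":0,"ay":0,"az":0}]'
```

```text
time_s: 14.1
tcp_pos: [0.5678, -0.0118, 0.0675]
ee_rot: [[0.997, -0.071, -0.001], [-0.071, -0.997, -0.001], [-0.001, 0.001, -1.0]]
wrist_force: [0.0, 0.9, -7.3]
gripper_width: 0.409
time_s: 14.35
tcp_pos: [0.5678, -0.0118, 0.0675]
ee_rot: [[0.998, -0.07, -0.001], [-0.07, -0.998, -0.001], [-0.001, 0.001, -1.0]]
wrist_force: [-0.8, -0.0, -6.4]
gripper_width: 0.41
```

```bash
python3 -m inch '[{"jaw":0,"x":0,"y":0,"z":-0.02,"ax":0,"ay":0,"az":0},{"jaw":0,"x":0,"y":0,"z":0,"ax":0,"ay":0,"az":0},{"jaw":0,"x":0,"y":0,"z":0,"ax":0,"ay":0,"az":0},{"jaw":0,"x":0,"y":0,"z":0,"ax":0,"ay":0,"az":0},{"jaw":0,"x":0,"y":0,"z":0,"ax":0,"ay":0,"az":0},{"jaw":0,"x":0,"y":0,"z":0,"ax":0,"ay":0,"az":0}]';python3 - <<'E'
from h import *
im=capture("wrist");cv2.imwrite("pics/w8.png",im[:,:,::-1])
E
```

```text
time_s: 15.1
tcp_pos: [0.5724, -0.0116, 0.0688]
ee_rot: [[0.998, -0.068, 0.009], [-0.068, -0.998, -0.001], [0.009, 0.0, -1.0]]
wrist_force: [0.1, 0.7, 0.4]
gripper_width: 0.969
```

View pics/w8.png

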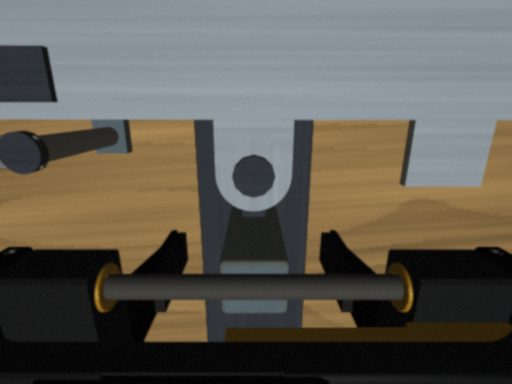

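The jaws are open around the column with the boss at (253,175). The tool shifted 5 mm in x as it let go, so I'll rise and check whether the jack moved.

```bash
python3 -m inch '[{"jaw":0,"x":0,"y":0,"z":0.4,"ax":0,"ay":0.05,"az":0},{"jaw":0,"x":0,"y":0,"z":0.9,"ax":0,"ay":0,"az":0},{"jaw":0,"x":-0.3,"y":0,"z":0.9,"ax":0,"ay":0,"az":0},{"jaw":255,"x":-0.7,"y":0.05,"z":0.3,"ax":0,"ay":0,"az":0},{"jaw":255,"x":-0.7,"y":0.05,"z":0,"ax":0,"ay":0,"az":0},{"jaw":255,"x":-0.3,"y":0,"z":0,"ax":0,"ay":0,"az":0},{"jaw":255,"x":0,"y":0,"z":0,"ax":0,"ay":0,"az":0}]';python3 - <<'E'
from h import *
import json
im=capture("wrist");cv2.imwrite("pics/w9.png",im[:,:,::-1])
p=camera_params("wrist");json.dump({k:np.array(v).tolist() for k,v in p.items()},open("w9.json","w"))
im=capture("scene");cv2.imwrite("pics/s9.png",im[:,:,::-1])
im=capture("side");cv2.imwrite("pics/d9.png",im[:,:,::-1])
crop("pics/w9.png","pics/w9c.png",170,0,160,120,5)
crop("pics/d9.png","pics/d9c.png",160,140,160,120,5)
crop("pics/s9.png","pics/s9c.png",180,140,160,120,5)
E
```

```text
time_s: 16.02
tcp_pos: [0.449, -0.0058, 0.2226]
ee_rot: [[0.998, -0.068, 0.0], [-0.068, -0.998, -0.001], [0.0, 0.001, -1.0]]
wrist_force: [1.1, 0.3, 0.3]
gripper_width: 0.629
```

View pics/w9.png

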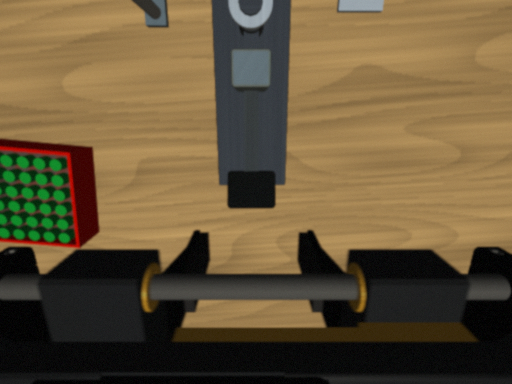

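View pics/d9c.png

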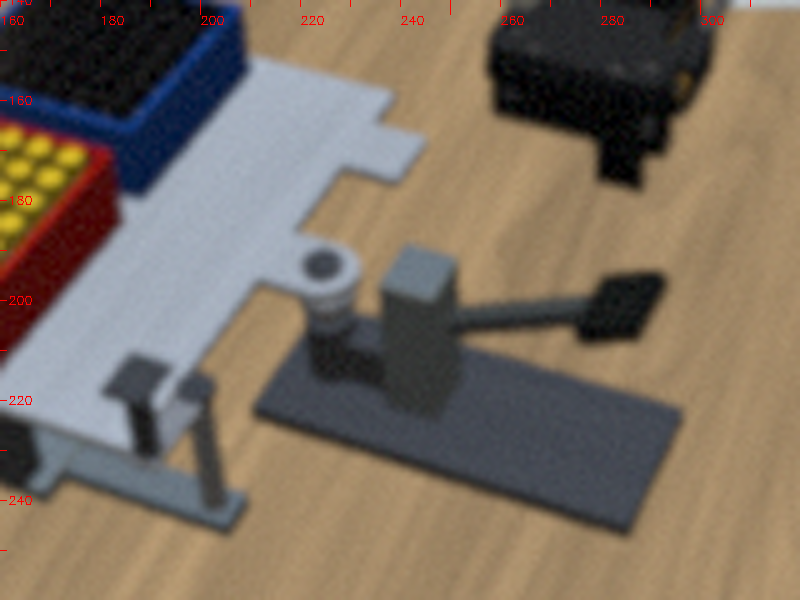

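View pics/s9c.png

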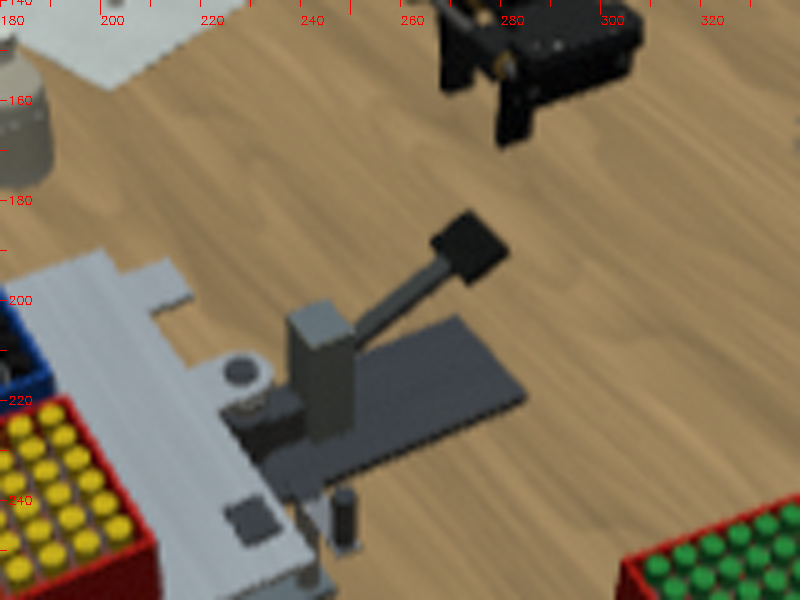

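The jack stands upright under the ear and the hasp is clear of the deck. Column top: wrist (251.5,69), scene (243.8,204.6), side (244,194.4).

```bash
python3 - <<'E'
from h import *
import json
W=json.load(open("w9.json"));S=camera_params("scene");D=camera_params("side")
c=tri([(W,(251.5,69)),(S,(243.8,204.6)),(D,(244,194.4))]);print('col',c,[atz(q,u,.105)[:2].round(4) for q,u in ((W,(251.5,69)),(S,(243.8,204.6)),(D,(244,194.4)))])
print('boss',[atz(q,u,.091)[:2].round(4) for q,u in ((S,(228,214.2)),(D,(224.4,193)))])
print('pad',[atz(q,u,.124)[:2].round(4) for q,u in ((W,(251,188)),(S,(274,189.4)),(D,(284.5,201.5)))])
q=[atz(W,u,.012)[:2] for u in ((219.5,184.5),(285,184))];print('rear',q,np.linalg.norm(q[0]-q[1]),(q[0]+q[1])/2)
E
```

```text
col [ 0.56487137 -0.01302045  0.10101917] [array([ 0.5658, -0.0128]), array([ 0.5672, -0.0084]), array([ 0.5622, -0.0104])]
boss [array([ 0.6235, -0.0114]), array([ 0.6187, -0.0127])]
pad [array([ 0.4606, -0.005 ]), array([0.4591, 0.0021]), array([0.452 , 0.0005])]
rear [array([0.43679061, 0.04004169]), array([ 0.43135514, -0.04807997])] 0.0882891329887699 [ 0.43407287 -0.00401914]
```

The column-to-boss distance is 56 mm in the views, against 55, so the saddle is about 1 to 2 mm off centre. I'll close the fingers and go over the paddle.

```bash
python3 -m inch '[{"jaw":255,"x":0.08,"y":0.02,"z":0,"ax":0,"ay":0,"az":0},{"jaw":255,"x":0,"y":0,"z":-0.4,"ax":0,"ay":0,"az":0},{"jaw":255,"x":0,"y":0,"z":-0.5,"ax":0,"ay":0,"az":0},{"jaw":255,"x":0,"y":0,"z":-0.3,"ax":0,"ay":0,"az":0},{"jaw":255,"x":0,"y":0,"z":0,"ax":0,"ay":0,"az":0},{"jaw":255,"x":0,"y":0,"z":0,"ax":0,"ay":0,"az":0},{"jaw":255,"x":0,"y":0,"z":0,"ax":0,"ay":0,"az":0}]'
```

```text
time_s: 17.05
tcp_pos: [0.4628, -0.0038, 0.1469]
ee_rot: [[0.998, -0.07, -0.0], [-0.07, -0.998, -0.003], [-0.0, 0.003, -1.0]]
wrist_force: [-0.0, 0.5, -0.6]
gripper_width: 0.003
```

```bash
python3 -m inch '[{"jaw":255,"x":-0.13,"y":0,"z":-0.2,"ax":0,"ay":0,"az":0},{"jaw":255,"x":0,"y":0,"z":-0.1,"ax":0,"ay":0,"az":0},{"jaw":255,"x":0,"y":0,"z":-0.05,"ax":0,"ay":0,"az":0},{"jaw":255,"x":0,"y":0,"z":0,"ax":0,"ay":0,"az":0}]';python3 - <<'E'
from h import *
im=capture("side");cv2.imwrite("pics/d10.png",im[:,:,::-1])
im=capture("scene");cv2.imwrite("pics/s10.png",im[:,:,::-1])
crop("pics/d10.png","pics/d10c.png",200,140,140,110,4)
crop("pics/s10.png","pics/s10c.png",200,120,140,120,4)
a=cv2.imread("pics/d10c.png");b=cv2.imread("pics/s10c.png")[:440];cv2.imwrite("pics/c10.png",cv2.resize(np.hstack([a,b]),(800,314)))
E
```

```text
time_s: 17.55
tcp_pos: [0.455, -0.0036, 0.126]
ee_rot: [[0.998, -0.07, 0.003], [-0.07, -0.998, -0.002], [0.003, 0.002, -1.0]]
wrist_force: [-0.7, 0.1, 1.8]
gripper_width: 0.01
```

View pics/c10.png

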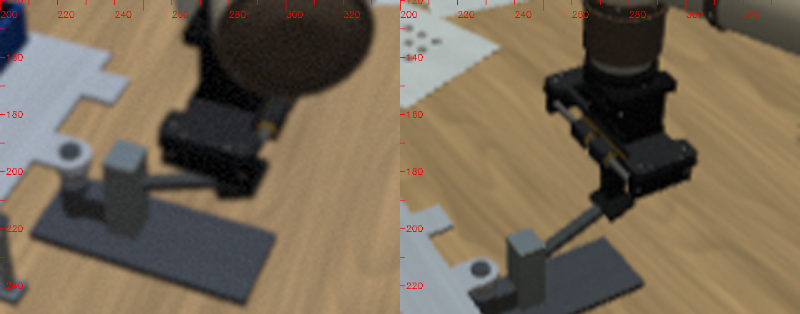

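The fingertips rest on the paddle at the 1.8 N contact force. Now the trial lift.

```bash
python3 -m inch '[{"jaw":255,"x":-0.04,"y":0,"z":-0.15,"ax":0,"ay":0,"az":0},{"jaw":255,"x":-0.04,"y":0,"z":-0.15,"ax":0,"ay":0,"az":0},{"jaw":255,"x":-0.04,"y":0,"z":-0.15,"ax":0,"ay":0,"az":0},{"jaw":255,"x":-0.03,"y":0,"z":-0.15,"ax":0,"ay":0,"az":0},{"jaw":255,"x":-0.02,"y":0,"z":-0.15,"ax":0,"ay":0,"az":0}]'
```

```text
time_s: 18.27
tcp_pos: [0.4456, -0.0029, 0.0817]
ee_rot: [[0.998, -0.068, 0.007], [-0.068, -0.998, -0.001], [0.007, 0.001, -1.0]]
wrist_force: [-0.9, 0.6, 8.0]
gripper_width: 0.001
```

```bash
python3 -m inch '[{"jaw":255,"x":-0.01,"y":0,"z":-0.1,"ax":0,"ay":0,"az":0},{"jaw":255,"x":0,"y":0,"z":-0.1,"ax":0,"ay":0,"az":0},{"jaw":255,"x":0,"y":0,"z":-0.1,"ax":0,"ay":0,"az":0},{"jaw":255,"x":0,"y":0,"z":-0.1,"ax":0,"ay":0,"az":0}]';python3 - <<'E'
from h import *
im=capture("side");cv2.imwrite("pics/d11.png",im[:,:,::-1])
im=capture("scene");cv2.imwrite("pics/s11.png",im[:,:,::-1])
crop("pics/d11.png","pics/d11c.png",170,140,140,110,5)
crop("pics/s11.png","pics/s11c.png",200,140,140,110,5)
a=cv2.imread("pics/d11c.png");b=cv2.imread("pics/s11c.png");cv2.imwrite("pics/c11.png",cv2.resize(np.hstack([a,b]),(800,314)))
E
```

```text
time_s: 18.77
tcp_pos: [0.4457, -0.0031, 0.0731]
ee_rot: [[0.998, -0.058, 0.008], [-0.058, -0.998, -0.008], [0.008, 0.007, -1.0]]
wrist_force: [-22.9, 6.2, 63.3]
gripper_width: 0.009
```

View pics/d11c.png

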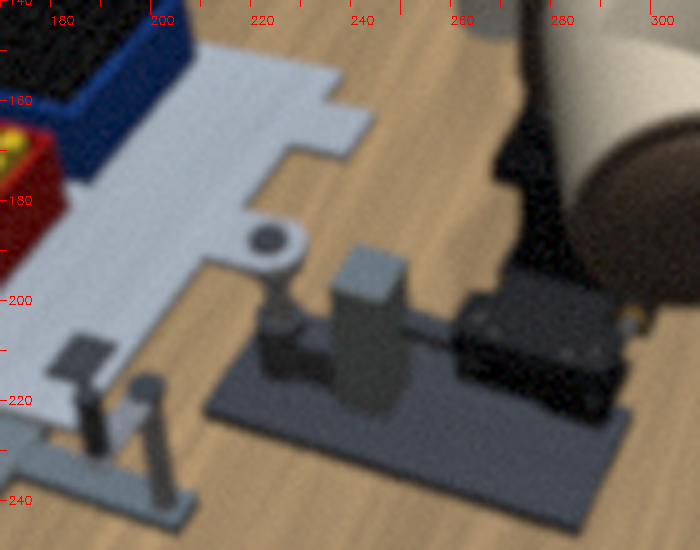

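View pics/s11c.png

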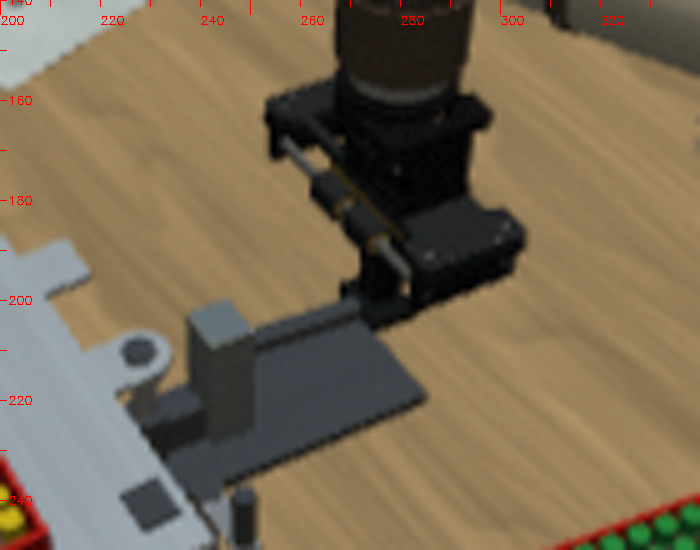

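The deck is raised and the jack has not shifted: column top still (244,195), boss up from (224.4,193) to (223.5,188). At 63 N I pressed harder than needed. I'll let the handle back up, following its arc.

```bash
python3 -m inch '[{"jaw":255,"x":0.01,"y":0,"z":0.1,"ax":0,"ay":0,"az":-0.06},{"jaw":255,"x":0.03,"y":0,"z":0.15,"ax":0,"ay":0.03,"az":0},{"jaw":255,"x":0.04,"y":0,"z":0.15,"ax":0,"ay":0,"az":0},{"jaw":255,"x":0.04,"y":0,"z":0.15,"ax":0,"ay":0,"az":0},{"jaw":255,"x":0.04,"y":0,"z":0.15,"ax":0,"ay":0,"az":0},{"jaw":255,"x":0.02,"y":0,"z":0.2,"ax":0,"ay":0,"az":0},{"jaw":255,"x":0,"y":0,"z":0.3,"ax":0,"ay":0,"az":0},{"jaw":255,"x":0,"y":0,"z":0,"ax":0,"ay":0,"az":0},{"jaw":255,"x":0,"y":0,"z":0,"ax":0,"ay":0,"az":0}]';python3 - <<'E'
from h import *
import json
im=capture("side");cv2.imwrite("pics/d12.png",im[:,:,::-1])
p=camera_params("wrist");im=capture("wrist");cv2.imwrite("pics/w12.png",im[:,:,::-1])
crop("pics/d12.png","pics/d12c.png",170,140,140,110,5)
E
```

```text
time_s: 20.0
tcp_pos: [0.4539, -0.0033, 0.1491]
ee_rot: [[0.998, -0.067, 0.001], [-0.067, -0.998, -0.008], [0.002, 0.008, -1.0]]
wrist_force: [0.5, 0.1, -0.3]
gripper_width: 0.002
```

View pics/d12c.png

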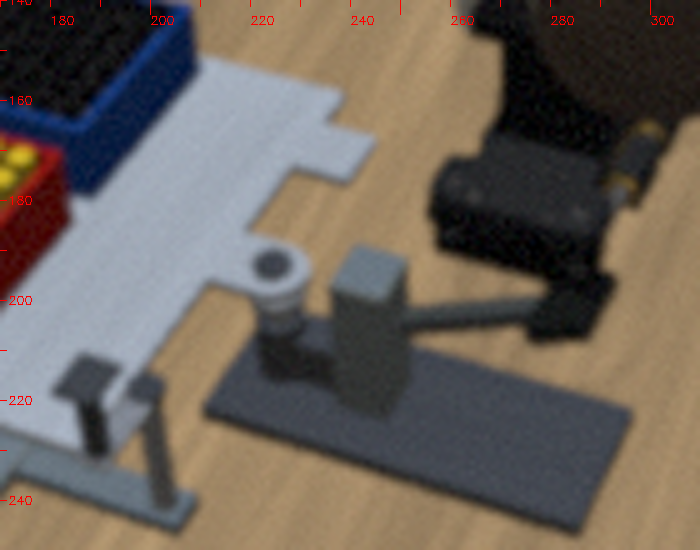

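View pics/w12.png

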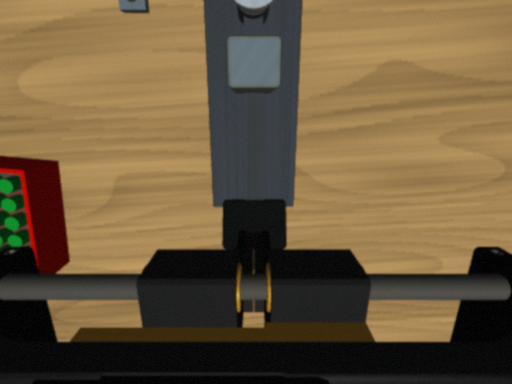

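The boss is back at (224.5,193), the handle is up and the jack is unmoved. Now the second press, ending more gently.

```bash
python3 -m inch '[{"jaw":255,"x":0.02,"y":0,"z":-0.2,"ax":-0.05,"ay":0,"az":0},{"jaw":255,"x":-0.02,"y":0,"z":-0.2,"ax":0,"ay":0,"az":0},{"jaw":255,"x":-0.04,"y":0,"z":-0.15,"ax":0,"ay":0,"az":0},{"jaw":255,"x":-0.04,"y":0,"z":-0.15,"ax":0,"ay":0,"az":0},{"jaw":255,"x":-0.04,"y":0,"z":-0.15,"ax":0,"ay":0,"az":0},{"jaw":255,"x":-0.03,"y":0,"z":-0.15,"ax":0,"ay":0,"az":0},{"jaw":255,"x":-0.02,"y":0,"z":-0.1,"ax":0,"ay":0,"az":0}]'
```

```text
time_s: 20.98
tcp_pos: [0.4444, -0.0029, 0.081]
ee_rot: [[0.998, -0.064, 0.003], [-0.064, -0.998, -0.019], [0.004, 0.019, -1.0]]
wrist_force: [-1.3, -1.3, 10.1]
gripper_width: 0.006
```

```bash
python3 -m inch '[{"jaw":255,"x":-0.01,"y":0,"z":-0.08,"ax":0,"ay":0,"az":0},{"jaw":255,"x":-0.01,"y":0,"z":-0.06,"ax":0,"ay":0,"az":0}]'
```

```text
time_s: 21.22
tcp_pos: [0.4444, -0.003, 0.0749]
ee_rot: [[0.998, -0.061, 0.006], [-0.061, -0.998, -0.02], [0.007, 0.02, -1.0]]
wrist_force: [-9.6, 2.5, 31.7]
gripper_width: 0.001
```

On the stop at 32 N. I'll take a last check before handing in; the camera calls hold the target.

```bash
python3 - <<'E'
from h import *
im=capture("side");cv2.imwrite("pics/d13.png",im[:,:,::-1])
im=capture("scene");cv2.imwrite("pics/s13.png",im[:,:,::-1])
for _ in range(4): capture("wrist")
s=sense();print(s['time_s'],s['tcp_pos'],s['wrist_force'])
crop("pics/d13.png","pics/d13c.png",170,140,140,110,5)
E
```

```text
21.525 [ 0.44440084 -0.00302371  0.07544183] [-7.64198483  1.32743697 23.00820318]
```

View pics/d13c.png

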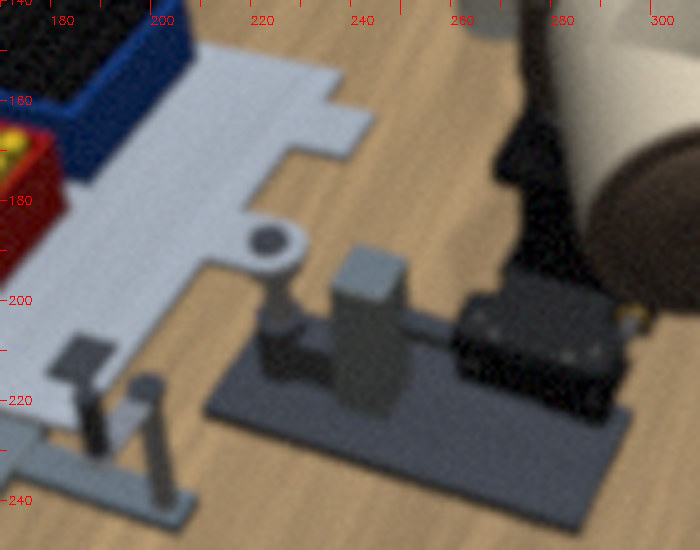

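View pics/s13.png

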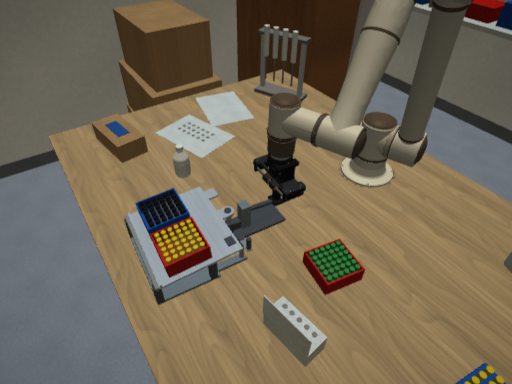

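The deck is up (boss at (223.5,188)), and the box (333,265), carton (294,328) and bottle (181,162) are where they started. The force eased from 32 to 23 N, so I'll check that it is steady.

```bash
python3 - <<'E'
from h import *
for i in range(16):
    capture("wrist")
    if i%4==3: s=sense();print(s['time_s'],s['tcp_pos'][2],s['wrist_force'][2])
E
```

```text
21.725 0.0754522000643118 22.49956154361149
21.925 0.07544363853676442 23.210121937682025
22.125 0.0754444057164066 23.523321114810194
22.325 0.07543168065263402 23.59669920021348
```

Steady at 23 N.

```bash
python3 -c "
from station import *
print(finish_job())"
```

```text
the job is handed in; nothing more can be done
None
```

The job is handed in at about 22.3 s of the 64 s allowed. The arm was still holding the handle down with the deck up on the jack. No verdict was reported.

**What was done:**
- I swung the hasp to about 1.57 rad.
- The jack stands with its saddle about 1–2 mm from the centre of the lift ear.
- I pumped the handle fully down and let it come back up. The deck settled to its starting image position. I then pressed the handle down again and held it.

**Last checks:**
- **Push:** steady at about 23 N for the last 0.8 s, with the fingertips at 75 mm, which is where the paddle sits on its stop.
- **Deck:** the side view showed the ear raised by the same amount as in the trial lift. The robot was nowhere near the deck.
- **Jack and hasp:** the jack's column had not shifted and stood upright, and the hasp was clear of the deck.
- **Box, bottle and carton:** all three were at their starting positions in the scene view.

**Not as intended:**
- The trial press peaked at 63 N at the wrist, more than needed but under the 120 N limit. The second press was gentler.
- The tool shifted about 5 mm as it let go of the jack, but the jack itself stayed put in the pictures.
- I could not measure the saddle's contact force on the deck directly; I judged it from the pictures.

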